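# Gauge the red book between the caliper jaws

## Robot

A 7-joint arm with a two-finger parallel gripper is mounted at the origin on the work surface. World frame = base frame: x ahead of the robot, y to its left, z up, the work surface at z = 0. Lengths are in m, angles in rad, forces in N, time in s.
With the tool pointing down it reaches from about 0.425 to 0.875 m from the base axis. Payload 4.7 kg.
Tool frame: the origin (TCP) lies at the very end of the fingers, on their centre line; the grasp point (between the pads) lies 19 mm behind it (grip_point_offset is the distance from the TCP to the grasp point, in m); x points along the fingers, z is the direction in which the jaws open and shut, and the axes are right-handed (so a half turn about x gives the same grasp; the last joint's range is limited). The gripper opens to 87 mm and grips with 3 to 60 N. Pads are 19 mm wide; open, the fingers measure 117 mm over their backs; the gripper's body (75 mm by 190 mm) begins 51 mm behind the grasp point.
Start: joints at [-1.186, 0.321, -0.07, 1.45, 0.023, 1.371, -0.057], TCP at [0.236, 0.606, 0.223] pointing down, gripper open.
Joint ranges: [-2.86, 2.86], [-0.3, 2.09], [-1.38, 1.24], [0.06, 2.45], [-1.56, 4.7], [0.09, 2.05], [-2.69, 2.69]. Speed limits (rad/s): [2.57, 2.57, 3.14, 3.14, 3.14, 3.14, 3.14].

## Interface

Orientations are given as a rotation vector (axis times angle).
In Python, from bench import get_state, get_image, calibration, close_job, grip_point_offset gives the robot as it stands.
- The arm moves only by the tool play_rows, never from a script. Its argument "targets" is a list of rows, each an object with "claw": the closure, from 0 (fully open) to 1 (shut); "linear": the shift along the tool's x, y, z as a fraction of full scale, a list of three; "rotation": the turn, a rotation vector about the tool's x, y, z as a fraction of full scale, a list of three. In form: [{"claw": claw, "linear": [x, y, z], "rotation": [wx, wy, wz]}, ...]. A call has 1 to 10 rows; each row shifts and turns the pose as measured when the row begins, along the tool's axes as they then stand; what a row does not reach is not made up. Full scale, the value 1, is 2.5 cm for a shift and 90 degrees for a turn. A row lasts 1/12 s, in which the tool goes at most 41.7 mm and 7.16 degrees, less where a joint would pass 70% of its speed; a pose out of reach is approached as far as the arm can. A call with a number of a shift or a turn outside -1 to 1 is refused whole. A call with a gripper value outside its range is refused whole. The fingers move at their own pace and stop on an object; "newtons" is the grip in N (left out, the last holds). Time passes only in rows, so rows that do not move let the fingers close. It gives the time, the measured TCP pose, the force and the opening at its end, in the units of the state.
- get_state(): the state, without advancing time (a new reading comes with each control period).
- get_image(name): name is "scene" or "top" or "wrist"; returns the picture (420x560x3 uint8, blue, green, red); there is no depth.
- calibration(name): a dict with "fx", "fy", "cx", "cy" (pixels), "rvec" (rotation vector, rad) and "tvec" (3), from world to camera coordinates, as OpenCV has them; the wrist camera has in their place "hand_eye" (4x4, takes a point from camera to tool coordinates, whose origin is the TCP and whose axes are the tool frame's). Camera axes: x right, y down, z forward; pixel columns grow to the right and rows downward; lengths in m; the calibration is good to about 2 mm. The wrist camera is an equidistant fisheye: a pixel r from the principal point sees the ray r / f radians off the axis. A picture is of the moment at which its call begins: read the wrist's pose just before it. calibration takes no time and is no camera call.
- close_job(): hands the job in, once; it reports no verdict.
The state is a dict: "time": time; "joint_positions": joint angles; "qd": joint speeds; "joint_torque": joint torques, N m; "position": TCP position; "tool_rot": TCP orientation; "ft_force": force on the tool from outside, world axes, zero at the start; "torque": the same for the moment, N m; "grip_width": opening from 0.0 (shut) to 1.0 (fully open).
Only numpy, scipy, OpenCV 4.12 (cv2) and the standard library are available. Lean on these libraries where they do the work, as an engineer would, in place of code of your own. Each camera call takes 0.05 s, during which the arm holds its last target. There are 200 camera calls.

## Task

On the bookbinder's bench, lay the small red book flat on the light-blue gauge board, between the open caliper jaws and with its long side running along the caliper's beam. Then slide the moving jaw closed by its black tab, gently and without twisting the jaw, until the book touches both jaws; let go and leave it closed there. Leave the yellow and violet books where they are.

Things in the scene. Friction and masses are not known exactly. Their poses are not given: they have to be found in the camera images.
- book_red: Small rigid hardcover book, red cover with a brown spine strip, lying flat: 56 (x) by 88 (y, its long side) by 24 mm (z), 0.1 to 0.18 kg. Origin: centre of its underside. Either way round is fine.
- gauge: Fixed blue gridded board, 180 (x) by 340 (y) by 8 mm, with a steel caliper on it. Origin: centre of its underside, at table height. Beam (22 mm wide, top at z 20 mm) along y at x = +60. Two jaws reach from it to x = -75, tops at z 30. Fixed jaw's inner face: y = -90; the moving jaw, on its +y side, closes towards -y. Book centre at about x = -20 leaves 40 mm between book and beam.
- jaw: Moving jaw with black grip tab. Origin: centre of the tab top, 60 mm above the table, at gauge x = +60; axes as the gauge. Tab 26 (x) by 14 (y) by 29 mm tall, on a 34 by 40 mm carriage. Contact face 20 mm to -y of the origin: opening = its y in the gauge + 70 mm, 130 to 165 at the start. Slides along gauge y, 2 N friction, stays put; springy twist about z, 14 N m/rad.
- book_yellow: Bystander: book of the same size with a yellow cover; leave it. Origin: centre of its underside.
- book_violet: Bystander: book of the same size with a violet cover; leave it. Origin: centre of its underside.
Not all that is in view belongs to the job. What is meant by the book_red is not pink or turquoise, and is the smaller of those in its own colour.

How it is judged:
By the outcome, as a careful person would: the job done as asked, in the order asked, and still so for the second after the job is handed in, with the robot touching nothing.
It also fails if it takes over 50 s, if anything falls off the work surface, if the arm or the gripper's body presses on something with over 40 N, if the wrist force passes 120 N, or if a joint passes its speed limit or range.

## Working session

There is one attempt and no reset: what is moved stays moved. The work goes in short steps, Python scripts to look and compute and a tool call to move; the robot and the scene stay as the last step left them, time stands still between calls to the robot, and variables do not carry over. Pictures are saved under pics/ and viewed, about 8 in all and at most 12, crops included, and the job is handed in when it is done.

Besides the shell and the picture viewer there is one more tool, called by a JSON object that holds its "api" and its "payload". play_rows: Moves the arm, as the interface text tells. Shift numbers are shares of 2.5 cm and turn numbers shares of 90 degrees, none past 1 either way. Its arguments: {"type":"object","properties":{"targets":{"type":"array"},"newtons":{"type":"number"}},"required":["targets"]}

```bash
mkdir -p pics; ls; python3 - <<'E'
from bench import *
import cv2
s=get_state(); print({k:s[k] for k in('time','position','tool_rot','ft_force','grip_width')}, grip_point_offset)
for n in('top','scene'):
    cv2.imwrite(f'pics/{n}0.png',get_image(n)); print(n,calibration(n))
print(calibration('wrist'))
E
```

```text
pics
{'time': 0.0, 'position': array([0.23537699, 0.60528055, 0.22145376]), 'tool_rot': array([-0.93308859,  1.3636571 ,  0.93115888]), 'ft_force': array([-0.95672905, -0.96844998,  0.36111189]), 'grip_width': 1.00072405899345} 0.0187
top {'fx': 481.22560964839346, 'fy': 481.22560964839346, 'cx': 284.9113347157136, 'cy': 212.61907830271792, 'rvec': array([ 2.14910055, -2.13637113,  0.15671239]), 'tvec': array([-0.15704867,  0.48534561,  1.02435515])}
scene {'fx': 453.04891585216063, 'fy': 453.04891585216063, 'cx': 273.9303659385957, 'cy': 212.8938496049497, 'rvec': array([ 2.33247995,  1.14157715, -0.35834103]), 'tvec': array([-0.17759094, -0.34227167,  1.40754404])}
{'fx': 325.19226210127806, 'fy': 325.19226210127806, 'cx': 279.2500528775345, 'cy': 209.98808442681153, 'hand_eye': array([[ 7.67281444e-05, -2.48280586e-01,  9.68688157e-01,
        -1.61918397e-01],
       [ 5.28992046e-04, -9.68688014e-01, -2.48280592e-01,
         6.77998140e-02],
       [ 9.99999857e-01,  5.31478439e-04,  5.70128216e-05,
         1.04091017e-03],
       [ 0.00000000e+00,  0.00000000e+00,  0.00000000e+00,
         1.00000000e+00]])}
```

View pics/top0.png

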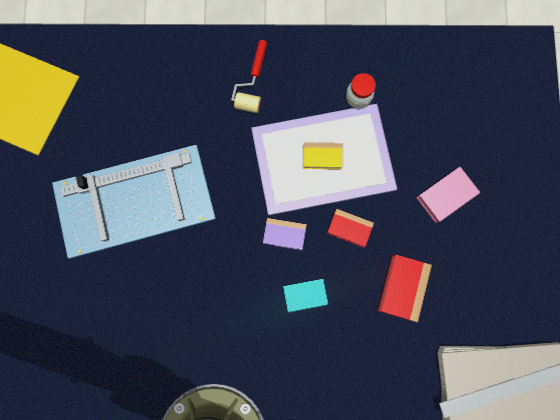

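View pics/scene0.png

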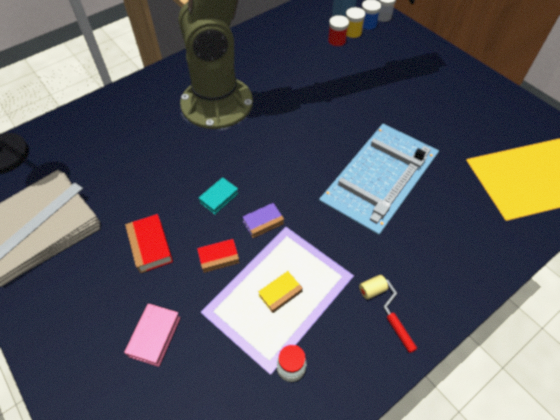

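The top view shows the small red book at about (350,228), violet at (285,234), yellow at (323,156), the large red book (a decoy) at (405,288), the gauge centred at about (134,202) and the black tab at about (82,182). The scene view agrees. Next I'll measure these.

```bash
cat > h.py <<'E'
import numpy as np, cv2
from scipy.spatial.transform import Rotation as R
from bench import *
def cast(name,px,z):
    c=calibration(name); M=R.from_rotvec(c['rvec']).as_matrix(); o=-M.T@c['tvec']
    px=np.atleast_2d(px).astype(float)
    d=np.c_[(px[:,0]-c['cx'])/c['fx'],(px[:,1]-c['cy'])/c['fy'],np.ones(len(px))]@M
    return o+d*((z-o[2])/d[:,2])[:,None]
def proj(name,P):
    c=calibration(name); K=np.array([[c['fx'],0,c['cx']],[0,c['fy'],c['cy']],[0,0,1]])
    return cv2.projectPoints(np.atleast_2d(P).astype(float),c['rvec'],c['tvec'],K,None)[0][:,0]
def blobs(im,lo,hi,amin=60,roi=None):
    m=cv2.inRange(cv2.cvtColor(im,cv2.COLOR_BGR2HSV),lo,hi)
    if roi: k=np.zeros_like(m); x0,y0,x1,y1=roi; k[y0:y1,x0:x1]=1; m=m*k
    cs=cv2.findContours(m,cv2.RETR_EXTERNAL,cv2.CHAIN_APPROX_NONE)[0]
    return sorted([c[:,0] for c in cs if cv2.contourArea(c)>amin],key=lambda c:-len(c))
def rect(name,c,z):
    P=cast(name,c,z)[:,:2]; (cx,cy),(w,h),a=cv2.minAreaRect((P*1000).astype(np.float32))
    if w>h: a+=90; w,h=h,w
    return np.round([cx,cy,w,h,(a+90)%180-90],1)  # a: direction such that long side at a+90 deg; long axis = a+90
E
python3 - <<'E'
from h import *
im=cv2.imread('pics/top0.png'); sc=cv2.imread('pics/scene0.png')
s=get_state(); print('tcp px',proj('top',s['position']), R.from_rotvec(s['tool_rot']).as_matrix().round(3).tolist())
for nm,I,roi,rb,rt in(('top',im,(320,200,380,252),(45,140,225,262),(70,170,95,195)),('scene',sc,(190,230,245,275),(315,120,445,235),(405,140,435,170))):
    for lab,lo,hi,z in(('red',(0,150,150),(4,255,255),.024),('red+spine',(0,90,90),(20,255,255),.024)):
        for c in blobs(I,lo,hi,roi=roi): print(nm,lab,rect(nm,c,z),c.min(0),c.max(0))
    for c in blobs(I,(85,40,60),(110,255,255),300,rb)[:2]: print(nm,'board',rect(nm,c,.008))
    for c in blobs(I,(0,0,0),(179,255,50),15,rt)[:2]: print(nm,'tab',rect(nm,c,.06),rect(nm,c,.045),c.min(0),c.max(0))
a=cv2.resize(im[130:270,40:240],None,fx=4,fy=4,interpolation=cv2.INTER_CUBIC)
b=cv2.resize(sc[120:260,190:450],None,fx=3,fy=3,interpolation=cv2.INTER_CUBIC)
cv2.imwrite('pics/c0.png',a)
E
```

```text
tcp px [[-150.21071071  336.17646613]] [[-0.001, -0.932, 0.362], [-0.002, 0.362, 0.932], [-1.0, -0.0, -0.002]]
top red [ 450.3 -296.4   46.2   87.2  -20.9] [328 214] [370 246]
top red+spine [ 455.9 -299.2   58.8   89.5  -20.9] [328 209] [373 246]
top board [516.9 191.7 187.4 344.2  16.4]
top tab [549.4 288.4  19.3  33.6 -73.9] [552.6 294.9  19.6  34.1 -73.9] [ 76 174] [ 87 188]
scene red [ 450.4 -296.5   40.4   85.8  -20.8] [199 241] [236 263]
scene red+spine [ 458.6 -299.4   57.7   89.3  -20.7] [199 241] [238 268]
scene board [513.8 191.8 203.7 363.1  16.7]
scene tab [557.6 283.8  19.7  28.1  23.4] [551.1 296.5  20.   28.5  23.4] [415 150] [423 159]
```

View pics/c0.png

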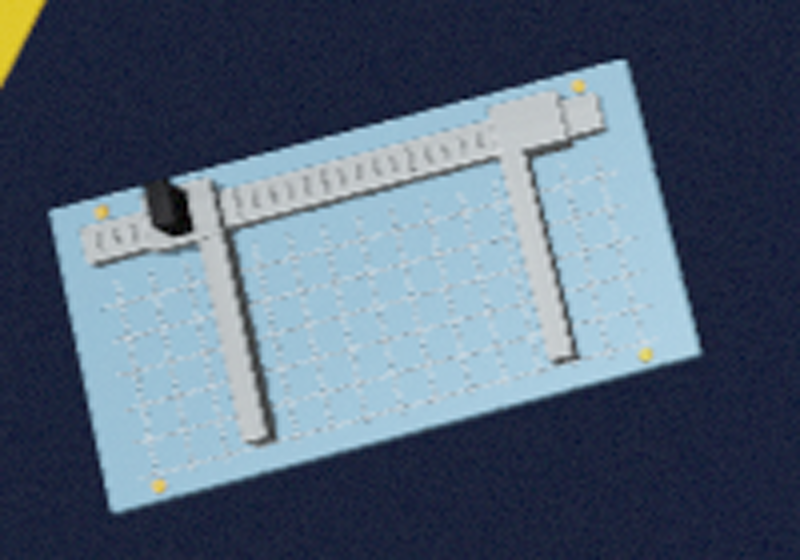

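The crop shows the tab at the left (+y) end and the fixed jaw on the right. The gauge pose is about (0.517, 0.192) with yaw 16.4°, and the red book is at (0.456, -0.299) with its short axis at -20.9°. I'll arc towards the book.

{"api": "play_rows", "payload": {"targets": [{"claw": 0.1, "linear": [0, 0.1, -1], "rotation": [0.027, 0, 0]}, {"claw": 0.1, "linear": [0, 0.1, -1], "rotation": [0.027, 0, 0]}, {"claw": 0.1, "linear": [0, 0.1, -1], "rotation": [0.027, 0, 0]}, {"claw": 0.1, "linear": [0, 0.1, -1], "rotation": [0.027, 0, 0]}, {"claw": 0.1, "linear": [0, 0.1, -1], "rotation": [0.027, 0, 0]}, {"claw": 0.1, "linear": [0, 0.1, -1], "rotation": [0.027, 0, 0]}, {"claw": 0.1, "linear": [0, 0.1, -1], "rotation": [0.027, 0, 0]}, {"claw": 0.1, "linear": [0, 0.1, -1], "rotation": [0.027, 0, 0]}, {"claw": 0.1, "linear": [0, 0.1, -1], "rotation": [0.027, 0, 0]}, {"claw": 0.1, "linear": [0, 0.1, -1], "rotation": [0.027, 0, 0]}]}}

```text
time: 0.93
position: [0.078, 0.3995, 0.2142]
tool_rot: [-0.595, 1.497, 0.577]
ft_force: [-0.3, 0.1, 0.6]
grip_width: 0.9
```

```bash
cat >> h.py <<'E'
def go(x,y,z,zyaw):
    """tool-frame delta to target TCP, tool down, tool z at zyaw deg; prints mm and deg"""
    s=get_state(); M=R.from_rotvec(s['tool_rot']).as_matrix(); a=np.radians(zyaw)
    zz=np.array([np.cos(a),np.sin(a),0]); xx=np.array([0,0,-1.]); T=np.c_[xx,np.cross(zz,xx),zz]
    p=np.array([x,y,z])-s['position']
    rv=R.from_matrix(M.T@T).as_rotvec()
    print('t',round(s['time'],2),'pos',s['position'].round(4),'zyaw',np.degrees(np.arctan2(M[1,2],M[0,2])).round(2),'F',s['ft_force'].round(1),'w',round(s['grip_width'],3))
    print(' shift units start frame',(M.T@p/.025).round(3),'end frame',(T.T@p/.025).round(3),'rot units',(rv/(np.pi/2)).round(4),'rows>=',(np.linalg.norm(p)/.025).round(1))
E
python3 -c "
from h import *
go(.456,-.299,.22,-20.9)"
```

```text
t 0.93 pos [0.078  0.3995 0.2142] zyaw 42.9 F [-0.3  0.1  0.6] w 0.9
 shift units start frame [  0.098 -30.759  -7.947] end frame [ -0.231 -20.708  24.091] rot units [ 0.7089 -0.0032  0.0083] rows>= 31.8
```

The tool's z is radial, not tangential, so that moved the arm inward; nothing was touched. I'll go out and around via (0.52, 0.25).

{"api": "play_rows", "payload": {"targets": [{"claw": 0.1, "linear": [0, -0.87, 0.47], "rotation": [0, 0, 0]}, {"claw": 0.1, "linear": [0, -0.87, 0.47], "rotation": [0, 0, 0]}, {"claw": 0.1, "linear": [0, -0.87, 0.47], "rotation": [0, 0, 0]}, {"claw": 0.1, "linear": [0, -0.87, 0.47], "rotation": [0, 0, 0]}, {"claw": 0.1, "linear": [0, -0.87, 0.47], "rotation": [0, 0, 0]}, {"claw": 0.1, "linear": [0, -0.87, 0.47], "rotation": [0, 0, 0]}, {"claw": 0.1, "linear": [0, -0.87, 0.47], "rotation": [0, 0, 0]}, {"claw": 0.1, "linear": [0, -0.87, 0.47], "rotation": [0, 0, 0]}, {"claw": 0.1, "linear": [0, -0.87, 0.47], "rotation": [0, 0, 0]}, {"claw": 0.1, "linear": [0, -0.87, 0.47], "rotation": [0, 0, 0]}]}}

```text
time: 1.77
position: [0.3104, 0.3153, 0.2126]
tool_rot: [-0.611, 1.496, 0.591]
ft_force: [-0.0, 0.3, -0.3]
grip_width: 0.9
```

{"api": "play_rows", "payload": {"targets": [{"claw": 0.1, "linear": [0, -0.87, 0.47], "rotation": [0, 0, 0]}, {"claw": 0.1, "linear": [0, -0.87, 0.47], "rotation": [0, 0, 0]}, {"claw": 0.1, "linear": [0, -0.87, 0.47], "rotation": [0, 0, 0]}, {"claw": 0.1, "linear": [0, -0.87, 0.47], "rotation": [0, 0, 0]}, {"claw": 0.1, "linear": [0, -0.87, 0.47], "rotation": [0, 0, 0]}, {"claw": 0.1, "linear": [0, -0.87, 0.47], "rotation": [0, 0, 0]}, {"claw": 0.1, "linear": [0, -0.87, 0.47], "rotation": [0, 0, 0]}, {"claw": 0.1, "linear": [0, -0.87, 0.47], "rotation": [0, 0, 0]}, {"claw": 0.1, "linear": [0, -0.87, 0.47], "rotation": [0, 0, 0]}, {"claw": 0.1, "linear": [0, 0, 0], "rotation": [0.079, 0, 0]}]}}

```text
time: 2.6
position: [0.5345, 0.2378, 0.2085]
tool_rot: [-0.516, 1.525, 0.487]
ft_force: [-1.5, -0.5, 0.9]
grip_width: 0.899
```

{"api": "play_rows", "payload": {"targets": [{"claw": 0.1, "linear": [0, 0, 0], "rotation": [0.079, 0, 0]}, {"claw": 0.1, "linear": [0, 0, 0], "rotation": [0.079, 0, 0]}, {"claw": 0.1, "linear": [0, 0, 0], "rotation": [0.079, 0, 0]}, {"claw": 0.1, "linear": [0, 0, 0], "rotation": [0.079, 0, 0]}, {"claw": 0.1, "linear": [0, 0, 0], "rotation": [0.079, 0, 0]}, {"claw": 0.1, "linear": [0, 0, 0], "rotation": [0.079, 0, 0]}, {"claw": 0.1, "linear": [0, 0, 0], "rotation": [0.079, 0, 0]}, {"claw": 0.1, "linear": [0, 0, 0], "rotation": [0.079, 0, 0]}]}}

```text
time: 3.27
position: [0.5345, 0.2339, 0.2032]
tool_rot: [0.261, 1.56, -0.307]
ft_force: [0.1, -0.4, 0.9]
grip_width: 0.903
```

```bash
python3 -c "
from h import *
go(.456,-.299,.1,-20.9)"
```

```text
t 3.27 pos [0.5345 0.2339 0.2032] zyaw -20.72 F [ 0.1 -0.4  0.9] w 0.903
 shift units start frame [  4.758 -20.913   4.614] end frame [  4.129 -21.034   4.671] rot units [ 0.0021 -0.0016  0.0194] rows>= 21.9
```

{"api": "play_rows", "payload": {"targets": [{"claw": 0.1, "linear": [0, -0.95, 0.21], "rotation": [0, 0, 0.01]}, {"claw": 0.1, "linear": [0, -0.95, 0.21], "rotation": [0, 0, 0.01]}, {"claw": 0.1, "linear": [0, -0.95, 0.21], "rotation": [0, 0, 0]}, {"claw": 0.1, "linear": [0, -0.95, 0.21], "rotation": [0, 0, 0]}, {"claw": 0.1, "linear": [0, -0.95, 0.21], "rotation": [0, 0, 0]}, {"claw": 0.1, "linear": [0, -0.95, 0.21], "rotation": [0, 0, 0]}, {"claw": 0.1, "linear": [0, -0.95, 0.21], "rotation": [0, 0, 0]}, {"claw": 0.1, "linear": [0, -0.95, 0.21], "rotation": [0, 0, 0]}, {"claw": 0.1, "linear": [0, -0.95, 0.21], "rotation": [0, 0, 0]}, {"claw": 0.1, "linear": [0, -0.95, 0.21], "rotation": [0, 0, 0]}]}}

```text
time: 4.1
position: [0.4939, -0.0091, 0.1985]
tool_rot: [0.278, 1.562, -0.278]
ft_force: [1.0, -0.3, -0.2]
grip_width: 0.9
```

{"api": "play_rows", "payload": {"targets": [{"claw": 0.1, "linear": [0, -0.95, 0.21], "rotation": [0, 0, 0]}, {"claw": 0.1, "linear": [0, -0.95, 0.21], "rotation": [0, 0, 0]}, {"claw": 0.1, "linear": [0, -0.95, 0.21], "rotation": [0, 0, 0]}, {"claw": 0.1, "linear": [0, -0.95, 0.21], "rotation": [0, 0, 0]}, {"claw": 0.1, "linear": [0, -0.95, 0.21], "rotation": [0, 0, 0]}, {"claw": 0.1, "linear": [0, -0.95, 0.21], "rotation": [0, 0, 0]}, {"claw": 0.1, "linear": [0, -0.95, 0.21], "rotation": [0, 0, 0]}, {"claw": 0.1, "linear": [0, -0.95, 0.21], "rotation": [0, 0, 0]}, {"claw": 0.1, "linear": [0, -0.95, 0.21], "rotation": [0, 0, 0]}, {"claw": 0.1, "linear": [0, -0.95, 0.21], "rotation": [0, 0, 0]}]}}

```text
time: 4.93
position: [0.4547, -0.2608, 0.1956]
tool_rot: [0.281, 1.565, -0.273]
ft_force: [0.2, 0.3, -0.6]
grip_width: 0.901
```

```bash
python3 -c "
from h import *
go(.456,-.299,.1,-20.9)"
```

```text
t 4.93 pos [ 0.4547 -0.2608  0.1956] zyaw -20.17 F [ 0.2  0.3 -0.6] w 0.901
 shift units start frame [ 3.813 -1.426  0.627] end frame [ 3.824 -1.409  0.596] rot units [ 0.0081 -0.0083 -0.0016] rows>= 4.1
```

{"api": "play_rows", "payload": {"targets": [{"claw": 0.1, "linear": [0.6, -0.7, 0.3], "rotation": [0.008, -0.008, 0]}, {"claw": 0.1, "linear": [0.7, -0.7, 0.3], "rotation": [0, 0, 0]}, {"claw": 0.1, "linear": [1, 0, 0], "rotation": [0, 0, 0]}, {"claw": 0.1, "linear": [1, 0, 0], "rotation": [0, 0, 0]}, {"claw": 0.1, "linear": [1, 0, 0], "rotation": [0, 0, 0]}, {"claw": 0.1, "linear": [0.5, 0, 0], "rotation": [0, 0, 0]}, {"claw": 0.1, "linear": [0, 0, 0], "rotation": [0, 0, 0]}]}}

```text
time: 5.52
position: [0.4533, -0.3093, 0.0712]
tool_rot: [0.294, 1.548, -0.297]
ft_force: [-0.5, 0.7, -0.2]
grip_width: 0.897
```

```bash
python3 - <<'E'
from h import *
go(.456,-.299,.006,-20.9)
im=get_image('wrist'); cv2.imwrite('pics/w1.png',im)
E
```

```text
t 5.52 pos [ 0.4533 -0.3093  0.0712] zyaw -21.59 F [-0.5  0.7 -0.2] w 0.897
 shift units start frame [ 2.607  0.427 -0.058] end frame [ 2.608  0.423 -0.044] rot units [-0.0077  0.0021  0.001 ] rows>= 2.6
```

View pics/w1.png

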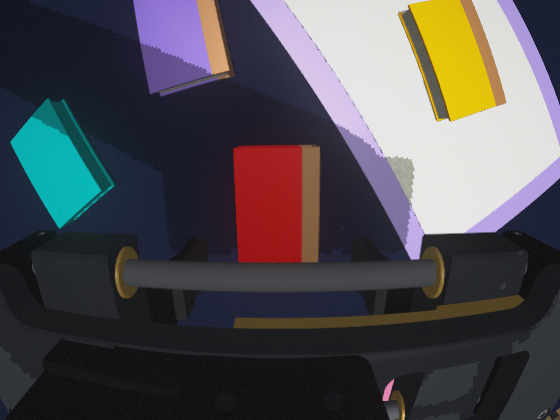

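The book sits centred between the fingers at columns 235–320 (centre about 278), upright in the view, with the violet book well clear. Descending to grip.

{"api": "play_rows", "payload": {"newtons": 20, "targets": [{"claw": 0.1, "linear": [0.6, 0.4, -0.04], "rotation": [-0.008, 0.002, 0]}, {"claw": 0.1, "linear": [0.8, 0, 0], "rotation": [0, 0, 0]}, {"claw": 0.1, "linear": [0.7, 0, 0], "rotation": [0, 0, 0]}, {"claw": 0.1, "linear": [0.3, 0, 0], "rotation": [0, 0, 0]}, {"claw": 0.1, "linear": [0, 0, 0], "rotation": [0, 0, 0]}]}}

```text
time: 5.98
position: [0.4631, -0.2983, 0.0146]
tool_rot: [0.28, 1.541, -0.281]
ft_force: [-0.4, -0.5, -0.0]
grip_width: 0.901
```

```bash
python3 -c "
from h import *
go(.456,-.299,.006,-20.9)"
```

```text
t 5.98 pos [ 0.4631 -0.2983  0.0146] zyaw -20.51 F [-0.4 -0.5 -0. ] w 0.901
 shift units start frame [ 0.34  -0.127 -0.261] end frame [ 0.343 -0.128 -0.256] rot units [ 0.0043  0.007  -0.0007] rows>= 0.4
```

{"api": "play_rows", "payload": {"newtons": 20, "targets": [{"claw": 0.1, "linear": [0.2, -0.12, -0.25], "rotation": [0.004, 0.007, 0]}, {"claw": 0.1, "linear": [0.14, 0, 0], "rotation": [0, 0, 0]}, {"claw": 0.1, "linear": [0, 0, 0], "rotation": [0, 0, 0]}]}}

```text
time: 6.23
position: [0.4579, -0.2987, 0.0076]
tool_rot: [0.286, 1.549, -0.283]
ft_force: [1.0, -0.2, -0.6]
grip_width: 0.902
```

```bash
python3 -c "
from h import *
go(.456,-.299,.006,-20.9)"
```

```text
t 6.23 pos [ 0.4579 -0.2987  0.0076] zyaw -20.78 F [ 1.  -0.2 -0.6] w 0.902
 shift units start frame [ 0.065 -0.038 -0.067] end frame [ 0.066 -0.038 -0.067] rot units [ 0.0013  0.0015 -0.0012] rows>= 0.1
```

{"api": "play_rows", "payload": {"newtons": 20, "targets": [{"claw": 0.1, "linear": [0.1, 0, 0], "rotation": [0, 0, 0]}, {"claw": 1, "linear": [0, 0, 0], "rotation": [0, 0, 0]}, {"claw": 1, "linear": [0, 0, 0], "rotation": [0, 0, 0]}, {"claw": 1, "linear": [0, 0, 0], "rotation": [0, 0, 0]}, {"claw": 1, "linear": [0, 0, 0], "rotation": [0, 0, 0]}, {"claw": 1, "linear": [0, 0, 0], "rotation": [0, 0, 0]}, {"claw": 1, "linear": [0, 0, 0], "rotation": [0, 0, 0]}]}}

```text
time: 6.82
position: [0.4591, -0.2997, 0.007]
tool_rot: [0.286, 1.546, -0.284]
ft_force: [0.2, 0.7, -1.1]
grip_width: 0.642
```

{"api": "play_rows", "payload": {"targets": [{"claw": 1, "linear": [-0.4, 0, 0], "rotation": [0, 0, 0]}, {"claw": 1, "linear": [-0.8, 0, 0], "rotation": [0, 0, 0]}, {"claw": 1, "linear": [-1, 0, 0], "rotation": [0, 0, 0]}, {"claw": 1, "linear": [-1, 0, 0], "rotation": [0, 0, 0]}, {"claw": 1, "linear": [-1, 0, 0], "rotation": [0, 0, 0]}]}}

```text
time: 7.23
position: [0.4533, -0.2975, 0.1117]
tool_rot: [0.289, 1.559, -0.285]
ft_force: [0.5, 0.0, -0.9]
grip_width: 0.645
```

```bash
python3 - <<'E'
from h import *
# gauge refinement: board corners from top image, long-edge fit; corner pins (yellow) also
im=cv2.imread('pics/top0.png')
c=blobs(im,(85,40,60),(110,255,255),300,(45,140,225,262))[0]
hull=cv2.convexHull(c); q=cv2.approxPolyDP(hull,6,True)[:,0]; P=cast('top',q,.008)[:,:2]
print('corners',P.round(4).tolist(),'mean',P.mean(0).round(4))
pins=blobs(im,(18,70,120),(32,255,255),1,(45,140,225,262))
print('pins',[cast('top',b.mean(0),.008)[0,:2].round(4).tolist() for b in pins])
g=np.array([.517,.192]);a=np.radians(16.4);gx=np.array([np.cos(a),np.sin(a)]);gy=np.array([-gx[1],gx[0]])
t=g-20*.001*gx-40e-3*gy; print('book target',t)
go(t[0],t[1],.12,16.4)
E
```

```text
corners [[0.6498, 0.0525], [0.475, 0.0037], [0.3852, 0.3319], [0.5582, 0.379]] mean [0.517  0.1918]
pins [[0.401, 0.3054], [0.4763, 0.0354], [0.5568, 0.3491], [0.6329, 0.0789]]
book target [0.50910738 0.14798061]
t 7.23 pos [ 0.4533 -0.2975  0.1117] zyaw -20.93 F [ 0.5  0.  -0.9] w 0.645
 shift units start frame [-0.281 17.441 -4.282] end frame [-0.331 16.463  7.174] rot units [-0.4148 -0.0047 -0.0022] rows>= 18.0
```

The grip is holding at 56 mm. The pins and edges refine the gauge yaw to 15.6°, so the book target is (0.508, 0.148).

{"api": "play_rows", "payload": {"targets": [{"claw": 1, "linear": [0, 0.95, -0.23], "rotation": [0, 0, 0]}, {"claw": 1, "linear": [0, 0.95, -0.23], "rotation": [0, 0, 0]}, {"claw": 1, "linear": [0, 0.95, -0.23], "rotation": [0, 0, 0]}, {"claw": 1, "linear": [0, 0.95, -0.23], "rotation": [0, 0, 0]}, {"claw": 1, "linear": [0, 0.95, -0.23], "rotation": [0, 0, 0]}, {"claw": 1, "linear": [0, 0.95, -0.23], "rotation": [0, 0, 0]}, {"claw": 1, "linear": [0, 0.95, -0.23], "rotation": [0, 0, 0]}, {"claw": 1, "linear": [0, 0.95, -0.23], "rotation": [0, 0, 0]}, {"claw": 1, "linear": [0, 0.95, -0.23], "rotation": [0, 0, 0]}, {"claw": 1, "linear": [0, 0.95, -0.23], "rotation": [0, 0, 0]}]}}

```text
time: 8.07
position: [0.4891, -0.0584, 0.1255]
tool_rot: [0.303, 1.538, -0.302]
ft_force: [-0.2, -0.3, -2.2]
grip_width: 0.639
```

{"api": "play_rows", "payload": {"targets": [{"claw": 1, "linear": [0, 0, 0], "rotation": [-0.058, 0, 0]}, {"claw": 1, "linear": [0, 0, 0], "rotation": [-0.058, 0, 0]}, {"claw": 1, "linear": [0, 0, 0], "rotation": [-0.058, 0, 0]}, {"claw": 1, "linear": [0, 0, 0], "rotation": [-0.058, 0, 0]}, {"claw": 1, "linear": [0, 0, 0], "rotation": [-0.058, 0, 0]}, {"claw": 1, "linear": [0, 0, 0], "rotation": [-0.058, 0, 0]}, {"claw": 1, "linear": [0, 0, 0], "rotation": [-0.058, 0, 0]}, {"claw": 1, "linear": [0, 0, 0], "rotation": [0, 0, 0]}]}}

```text
time: 8.73
position: [0.4894, -0.0514, 0.1296]
tool_rot: [-0.227, 1.544, 0.229]
ft_force: [-0.6, -0.2, -1.0]
grip_width: 0.637
```

```bash
python3 -c "
from h import *
go(.508,.148,.08,15.6)"
```

```text
t 8.73 pos [ 0.4894 -0.0514  0.1296] zyaw 16.66 F [-0.6 -0.2 -1. ] w 0.637
 shift units start frame [2.024 7.429 2.969] end frame [1.985 7.482 2.859] rot units [0.0118 0.0092 0.0003] rows>= 8.3
```

{"api": "play_rows", "payload": {"targets": [{"claw": 1, "linear": [0, 0.82, 0.32], "rotation": [0.012, 0.009, 0]}, {"claw": 1, "linear": [0, 0.82, 0.32], "rotation": [0, 0, 0]}, {"claw": 1, "linear": [0, 0.82, 0.32], "rotation": [0, 0, 0]}, {"claw": 1, "linear": [0.2, 0.82, 0.32], "rotation": [0, 0, 0]}, {"claw": 1, "linear": [0.2, 0.82, 0.32], "rotation": [0, 0, 0]}, {"claw": 1, "linear": [0.3, 0.82, 0.32], "rotation": [0, 0, 0]}, {"claw": 1, "linear": [0.3, 0.82, 0.32], "rotation": [0, 0, 0]}, {"claw": 1, "linear": [0.4, 0.82, 0.32], "rotation": [0, 0, 0]}, {"claw": 1, "linear": [0.4, 0.82, 0.32], "rotation": [0, 0, 0]}, {"claw": 1, "linear": [0, 0, 0], "rotation": [0, 0, 0]}]}}

```text
time: 9.57
position: [0.5152, 0.1499, 0.0888]
tool_rot: [-0.178, 1.556, 0.182]
ft_force: [-1.6, 0.7, -1.5]
grip_width: 0.638
```

```bash
python3 - <<'E'
from h import *
go(.508,.148,.035,15.6)
cv2.imwrite('pics/t2.png',get_image('top')[120:270,40:240].repeat(4,0).repeat(4,1))
E
```

```text
t 9.57 pos [0.5152 0.1499 0.0888] zyaw 13.18 F [-1.6  0.7 -1.5] w 0.638
 shift units start frame [ 2.15  -0.012 -0.314] end frame [ 2.152  0.005 -0.298] rot units [-0.0268  0.005  -0.001 ] rows>= 2.2
```

View pics/t2.png

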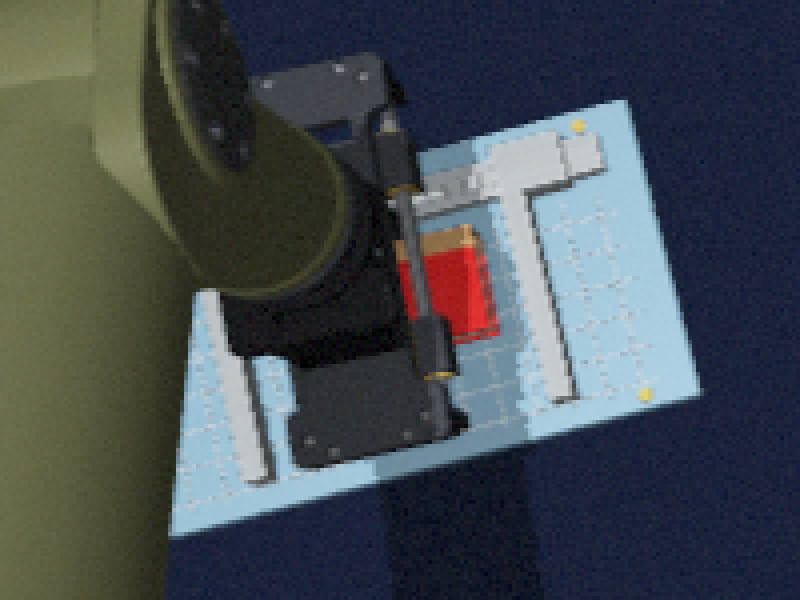

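The book is held over the space between the jaws, with its right end at about (487,280) in the crop and the fixed jaw at (540,300). I'll correct the yaw, lower it, and then measure the book edges.

{"api": "play_rows", "payload": {"targets": [{"claw": 1, "linear": [0.5, 0, -0.3], "rotation": [-0.026, 0.005, 0]}, {"claw": 1, "linear": [0.6, 0, 0], "rotation": [0, 0, 0]}, {"claw": 1, "linear": [0.6, 0, 0], "rotation": [0, 0, 0]}, {"claw": 1, "linear": [0.4, 0, 0], "rotation": [0, 0, 0]}, {"claw": 1, "linear": [0, 0, 0], "rotation": [0, 0, 0]}]}}

```text
time: 10.03
position: [0.5105, 0.1422, 0.0386]
tool_rot: [-0.204, 1.557, 0.203]
ft_force: [0.1, -0.1, -1.9]
grip_width: 0.644
```

```bash
cat >> h.py <<'E'
G=np.array([.5169,.192]); A=np.radians(15.6); GX=np.array([np.cos(A),np.sin(A)]); GY=np.array([-GX[1],GX[0]])
def g2w(x,y): return G+x*GX+y*GY
def w2g(p): p=np.atleast_2d(p)[:,:2]-G; return np.c_[p@GX,p@GY]
E
python3 - <<'E'
from h import *
p=g2w(-.020,-.040); go(*p,.015,15.6)
im=get_image('top'); cv2.imwrite('pics/t3.png',im)
z=get_state()['position'][2]-.006+.024
# right-hand (fixed jaw side) end edge of red: per row rightmost red pixel
m=cv2.inRange(cv2.cvtColor(im,cv2.COLOR_BGR2HSV),(0,150,80),(6,255,255))[:, :230]
pts=[(np.max(np.nonzero(r)[0]),i) for i,r in enumerate(m) if r[60:].any()]
print(len(pts),pts[:3],pts[-3:])
Q=w2g(cast('top',np.array(pts[2:-2]),z)); k=np.polyfit(Q[:,0],Q[:,1],1); print('end edge: gauge y at x=-20:',np.polyval(k,-.02),'yaw err deg',np.degrees(np.arctan(k[0])))
# wrist: fixed jaw visible?
E
```

```text
t 10.03 pos [0.5105 0.1422 0.0386] zyaw 14.86 F [ 0.1 -0.1 -1.9] w 0.644
 shift units start frame [ 0.943  0.251 -0.025] end frame [ 0.943  0.25  -0.018] rot units [-0.0083  0.0026  0.0011] rows>= 1.0
23 [(np.int64(167), 188), (np.int64(167), 189), (np.int64(168), 190)] [(np.int64(173), 208), (np.int64(170), 209), (np.int64(166), 210)]
end edge: gauge y at x=-20: -0.09274028695643025 yaw err deg 0.2310837150939464
```

{"api": "play_rows", "payload": {"targets": [{"claw": 1, "linear": [0.1, 0.35, 0], "rotation": [-0.007, 0.0026, 0]}, {"claw": 1, "linear": [0.3, 0, 0], "rotation": [0, 0, 0]}, {"claw": 1, "linear": [0.3, 0, 0], "rotation": [0, 0, 0]}, {"claw": 1, "linear": [0, 0, 0], "rotation": [0, 0, 0]}]}}

```text
time: 10.42
position: [0.511, 0.1516, 0.0236]
tool_rot: [-0.21, 1.555, 0.211]
ft_force: [-0.5, 0.5, -2.1]
grip_width: 0.638
```

```bash
cat > edge.py <<'E'
from h import *
def edge(z,tag):
    im=get_image('top'); cv2.imwrite(f'pics/{tag}.png',im)
    m=cv2.inRange(cv2.cvtColor(im,cv2.COLOR_BGR2HSV),(0,150,80),(6,255,255))[:, :230]
    pts=[(np.max(np.nonzero(r)[0]),i) for i,r in enumerate(m) if r[60:].any()]
    Q=w2g(cast('top',np.array(pts[2:-2]),z)); k=np.polyfit(Q[:,0],Q[:,1],1); print('end edge y at x=-20:',np.polyval(k,-.02).round(4),'yaw err',np.degrees(np.arctan(k[0])).round(2))
E
python3 - <<'E'
from edge import *
p=g2w(-.020,-.038); go(*p,.015,15.6)
edge(get_state()['position'][2]-.007+.018,'t4')
E
```

```text
t 10.42 pos [0.511  0.1516 0.0236] zyaw 15.39 F [-0.5  0.5 -2.1] w 0.638
 shift units start frame [ 0.341 -0.028 -0.14 ] end frame [ 0.342 -0.028 -0.138] rot units [-0.0023  0.0036  0.0002] rows>= 0.4
end edge y at x=-20: -0.0825 yaw err -2.35
```

{"api": "play_rows", "payload": {"targets": [{"claw": 1, "linear": [0.2, 0, -0.13], "rotation": [0, 0.003, 0]}, {"claw": 1, "linear": [0.12, 0, 0], "rotation": [0, 0, 0]}, {"claw": 1, "linear": [0, 0, 0], "rotation": [0, 0, 0]}]}}

```text
time: 10.72
position: [0.5085, 0.1505, 0.0157]
tool_rot: [-0.211, 1.559, 0.21]
ft_force: [-0.4, -0.2, -0.7]
grip_width: 0.638
```

```bash
python3 - <<'E'
from edge import *
p=g2w(-.020,-.038); go(*p,.015,15.6)
edge(.03,'t5')
E
```

```text
t 10.72 pos [0.5085 0.1505 0.0157] zyaw 15.36 F [-0.4 -0.2 -0.7] w 0.638
 shift units start frame [ 0.03  -0.013 -0.029] end frame [ 0.03  -0.013 -0.029] rot units [-0.0027  0.0012  0.0003] rows>= 0.0
end edge y at x=-20: -0.0824 yaw err -1.1
```

{"api": "play_rows", "payload": {"targets": [{"claw": 1, "linear": [0.05, 0, 0], "rotation": [0, 0, 0]}, {"claw": 0.2, "linear": [0, 0, 0], "rotation": [0, 0, 0]}, {"claw": 0.2, "linear": [0, 0, 0], "rotation": [0, 0, 0]}, {"claw": 0.2, "linear": [0, 0, 0], "rotation": [0, 0, 0]}, {"claw": 0.2, "linear": [0, 0, 0], "rotation": [0, 0, 0]}]}}

```text
time: 11.18
position: [0.5098, 0.1507, 0.0159]
tool_rot: [-0.209, 1.556, 0.211]
ft_force: [0.1, -0.3, 0.6]
grip_width: 0.784
```

{"api": "play_rows", "payload": {"targets": [{"claw": 0.2, "linear": [-0.3, 0, 0], "rotation": [0, 0, 0]}, {"claw": 0.2, "linear": [-0.6, 0, 0], "rotation": [0, 0, 0]}, {"claw": 0.2, "linear": [-1, 0, 0], "rotation": [0, 0, 0]}, {"claw": 0.2, "linear": [-1, 0, 0], "rotation": [0, 0, 0]}, {"claw": 0.2, "linear": [-1, 0, 0], "rotation": [0, 0, 0]}, {"claw": 0.2, "linear": [-0.5, 0, 0], "rotation": [0, 0, 0]}, {"claw": 0.3, "linear": [0, 0, 0], "rotation": [0, 0, 0]}]}}

```text
time: 11.77
position: [0.5087, 0.1494, 0.1324]
tool_rot: [-0.209, 1.558, 0.208]
ft_force: [0.8, 0.3, 0.2]
grip_width: 0.775
```

```bash
python3 - <<'E'
from h import *
p=g2w(.06,.085); print('tab est',p); go(*p,.10,105.6); go(*p,.1,-74.4)
print(get_state()['joint_positions'].round(2))
cv2.imwrite('pics/w6.png',get_image('wrist'))
E
```

```text
tab est [0.55183157 0.29000401]
t 11.77 pos [0.5087 0.1494 0.1324] zyaw 15.23 F [0.8 0.3 0.2] w 0.775
 shift units start frame [1.296 4.976 3.141] end frame [ 1.294 -3.176  4.954] rot units [-1.0041e+00  5.0000e-04  1.8000e-03] rows>= 6.0
t 11.77 pos [0.5087 0.1494 0.1324] zyaw 15.23 F [0.8 0.3 0.2] w 0.775
 shift units start frame [1.296 4.976 3.141] end frame [ 1.294  3.176 -4.954] rot units [ 9.959e-01  1.800e-03 -5.000e-04] rows>= 6.0
[-0.95  0.14  0.67  1.89 -0.1   1.14  0.02]
```

View pics/w6.png

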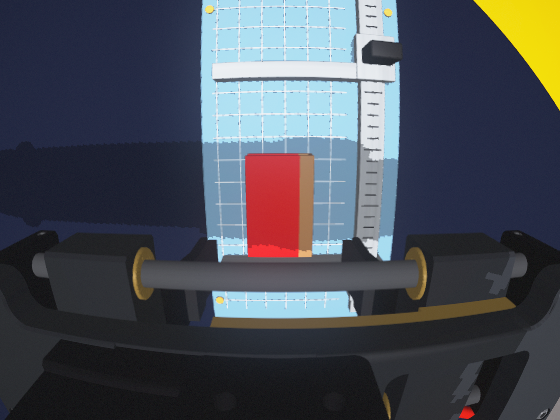

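The book lies flat and parallel to the beam at columns 246–313, with the tab at (382,52). I'll keep this orientation, close the fingers and go down on the +y side of the tab to push it.

```bash
python3 - <<'E'
from h import *
print(w2g(get_state()['position'])); go(*g2w(.06,.128),.10,15.6)
# tab from wrist image (w6): ray-cast dark top at z=.06
s=get_state(); c=calibration('wrist'); H=c['hand_eye']; M=R.from_rotvec(s['tool_rot']).as_matrix()
def wc(px,z):
    d=np.array(px,float)-[c['cx'],c['cy']]; r=np.hypot(*d); th=r/c['fx']; u=np.r_[d/r*np.sin(th),np.cos(th)]
    o=M@H[:3,3]+s['position']; v=M@H[:3,:3]@u; return w2g(o+v*(z-o[2])/v[2])[0].round(4)
print('tab top edge mid near/far',wc((386,60),.06),wc((386,42),.06),'jaw inner',wc((300,78),.03),'book far end',wc((280,154),.032),'sides',wc((247,190),.032),wc((313,190),.032), 'book left edge yaw pts',wc((246,160),.032),wc((250,250),.032))
E
```

```text
[[-0.01969923 -0.03889394]]
t 11.82 pos [0.5084 0.1492 0.1314] zyaw 15.23 F [-0.3  0.2  0.1] w 0.746
 shift units start frame [1.251 6.698 3.143] end frame [1.256 6.676 3.188] rot units [-0.0041  0.001   0.0009] rows>= 7.5
tab top edge mid near/far [0.0599 0.0829] [0.0603 0.0971] jaw inner [-0.0019  0.0706] book far end [-0.0182  0.0089] sides [-0.0455 -0.0204] [ 0.0087 -0.0207] book left edge yaw pts [-0.0457  0.0043] [-0.0446 -0.073 ]
```

{"api": "play_rows", "payload": {"targets": [{"claw": 1, "linear": [0, 0.8, 0.38], "rotation": [-0.004, 0, 0]}, {"claw": 1, "linear": [0, 0.8, 0.38], "rotation": [0, 0, 0]}, {"claw": 1, "linear": [0, 0.8, 0.38], "rotation": [0, 0, 0]}, {"claw": 1, "linear": [0, 0.8, 0.38], "rotation": [0, 0, 0]}, {"claw": 1, "linear": [0, 0.8, 0.38], "rotation": [0, 0, 0]}, {"claw": 1, "linear": [0, 0.8, 0.38], "rotation": [0, 0, 0]}, {"claw": 1, "linear": [0, 0.8, 0.38], "rotation": [0, 0, 0]}, {"claw": 1, "linear": [0, 0.8, 0.38], "rotation": [0, 0, 0]}, {"claw": 1, "linear": [0, 0.4, 0.1], "rotation": [0, 0, 0]}, {"claw": 1, "linear": [0, 0, 0], "rotation": [0, 0, 0]}]}}

```text
time: 12.65
position: [0.5333, 0.3457, 0.1177]
tool_rot: [-0.22, 1.574, 0.208]
ft_force: [-0.3, 0.1, 0.7]
grip_width: 0.046
```

```bash
python3 - <<'E'
from h import *
print(w2g(get_state()['position'])); go(*g2w(.06,.132),.040,15.6)
E
```

```text
[[0.05711739 0.14361507]]
t 12.65 pos [0.5333 0.3457 0.1177] zyaw 15.61 F [-0.3  0.1  0.7] w 0.046
 shift units start frame [ 3.108 -0.447  0.161] end frame [ 3.108 -0.465  0.115] rot units [ 0.0001 -0.0094  0.0036] rows>= 3.1
```

{"api": "play_rows", "payload": {"targets": [{"claw": 1, "linear": [0.7, -0.2, 0.12], "rotation": [0, -0.009, 0.003]}, {"claw": 1, "linear": [0.9, 0, 0], "rotation": [0, 0, 0]}, {"claw": 1, "linear": [0.8, 0, 0], "rotation": [0, 0, 0]}, {"claw": 1, "linear": [0.4, 0, 0], "rotation": [0, 0, 0]}, {"claw": 1, "linear": [0.1, 0, 0], "rotation": [0, 0, 0]}, {"claw": 1, "linear": [0, 0, 0], "rotation": [0, 0, 0]}]}}

```text
time: 13.15
position: [0.5351, 0.3371, 0.0391]
tool_rot: [-0.219, 1.566, 0.208]
ft_force: [-0.5, 0.3, 0.1]
grip_width: 0.002
```

```bash
python3 - <<'E'
from h import *
print(w2g(get_state()['position'])); go(*g2w(.06,.115),.039,15.6)
E
```

```text
[[0.05658902 0.13487825]]
t 13.15 pos [0.5351 0.3371 0.0391] zyaw 15.59 F [-0.5  0.3  0.1] w 0.002
 shift units start frame [ 0.008 -0.795  0.137] end frame [ 0.004 -0.795  0.136] rot units [-0.0001 -0.0039  0.0038] rows>= 0.8
```

{"api": "play_rows", "payload": {"targets": [{"claw": 1, "linear": [0, -0.2, 0.13], "rotation": [0, -0.003, 0.003]}, {"claw": 1, "linear": [0, -0.2, 0], "rotation": [0, 0, 0]}, {"claw": 1, "linear": [0, -0.2, 0], "rotation": [0, 0, 0]}, {"claw": 1, "linear": [0, -0.15, 0], "rotation": [0, 0, 0]}, {"claw": 1, "linear": [0, -0.15, 0], "rotation": [0, 0, 0]}, {"claw": 1, "linear": [0, -0.15, 0], "rotation": [0, 0, 0]}, {"claw": 1, "linear": [0, -0.15, 0], "rotation": [0, 0, 0]}, {"claw": 1, "linear": [0, -0.15, 0], "rotation": [0, 0, 0]}, {"claw": 1, "linear": [0, -0.15, 0], "rotation": [0, 0, 0]}, {"claw": 1, "linear": [0, -0.15, 0], "rotation": [0, 0, 0]}]}}

```text
time: 13.98
position: [0.5522, 0.2982, 0.044]
tool_rot: [-0.208, 1.556, 0.219]
ft_force: [0.5, 2.4, -1.1]
grip_width: 0.009
```

```bash
cat > st.py <<'E'
from h import *
s=get_state(); p=w2g(s['position'])[0]; print('gauge tcp',p.round(4),'F gauge',(s['ft_force'][:2]@np.c_[GX,GY]).round(1)); go(*g2w(.06,p[1]),.039,15.6)
E
python3 st.py
```

```text
gauge tcp [0.0626 0.0928] F gauge [1.1 2.2]
t 13.98 pos [0.5522 0.2982 0.044 ] zyaw 15.63 F [ 0.5  2.4 -1.1] w 0.009
 shift units start frame [ 0.198 -0.001 -0.104] end frame [ 0.198  0.    -0.103] rot units [ 0.0003  0.0035 -0.004 ] rows>= 0.2
```

{"api": "play_rows", "payload": {"targets": [{"claw": 1, "linear": [0.1, -0.15, -0.06], "rotation": [0, 0.003, -0.003]}, {"claw": 1, "linear": [0.08, -0.15, 0], "rotation": [0, 0, 0]}, {"claw": 1, "linear": [0.02, -0.15, 0], "rotation": [0, 0, 0]}, {"claw": 1, "linear": [0, -0.15, 0], "rotation": [0, 0, 0]}, {"claw": 1, "linear": [0.02, -0.15, 0], "rotation": [0, 0, 0]}, {"claw": 1, "linear": [0, -0.15, 0], "rotation": [0, 0, 0]}, {"claw": 1, "linear": [0.02, -0.15, 0], "rotation": [0, 0, 0]}, {"claw": 1, "linear": [0, -0.15, 0], "rotation": [0, 0, 0]}, {"claw": 1, "linear": [0, -0.15, 0], "rotation": [0, 0, 0]}, {"claw": 1, "linear": [0, -0.15, 0], "rotation": [0, 0, 0]}]}}

```text
time: 14.82
position: [0.5627, 0.2594, 0.039]
tool_rot: [-0.212, 1.558, 0.217]
ft_force: [-0.4, 2.4, -0.0]
grip_width: 0.002
```

```bash
python3 st.py
```

```text
gauge tcp [0.0622 0.0526] F gauge [0.3 2.4]
t 14.82 pos [0.5627 0.2594 0.039 ] zyaw 15.69 F [-0.4  2.4 -0. ] w 0.002
 shift units start frame [-0.002  0.    -0.09 ] end frame [-0.002  0.    -0.09 ] rot units [ 0.0009  0.0018 -0.0019] rows>= 0.1
```

{"api": "play_rows", "payload": {"targets": [{"claw": 1, "linear": [0, -0.1, -0.06], "rotation": [0, 0, 0]}, {"claw": 1, "linear": [0, -0.1, 0], "rotation": [0, 0, 0]}, {"claw": 1, "linear": [0, -0.08, 0], "rotation": [0, 0, 0]}, {"claw": 1, "linear": [0, -0.08, 0], "rotation": [0, 0, 0]}, {"claw": 1, "linear": [0, -0.08, 0], "rotation": [0, 0, 0]}]}}

```text
time: 15.23
position: [0.5649, 0.2474, 0.039]
tool_rot: [-0.211, 1.557, 0.218]
ft_force: [-0.7, 2.1, 1.8]
grip_width: 0.006
```

```bash
python3 st.py
```

```text
gauge tcp [0.0611 0.0405] F gauge [-0.1  2.2]
t 15.23 pos [0.5649 0.2474 0.039 ] zyaw 15.65 F [-0.7  2.1  1.8] w 0.006
 shift units start frame [ 0.001  0.    -0.045] end frame [ 0.001 -0.    -0.045] rot units [ 0.0005  0.0026 -0.0024] rows>= 0.0
```

Now 1 mm steps with force checks.

{"api": "play_rows", "payload": {"targets": [{"claw": 1, "linear": [0, -0.05, 0], "rotation": [0, 0, 0]}, {"claw": 1, "linear": [0, -0.05, 0], "rotation": [0, 0, 0]}, {"claw": 1, "linear": [0, -0.05, 0], "rotation": [0, 0, 0]}]}}

```text
time: 15.48
position: [0.5657, 0.2444, 0.039]
tool_rot: [-0.21, 1.557, 0.219]
ft_force: [0.2, 3.7, 1.1]
grip_width: 0.005
```

```bash
python3 - <<'E'
import st
from h import *
cv2.imwrite('pics/t8.png',get_image('top')[120:270,40:240].repeat(4,0).repeat(4,1))
E
```

```text
gauge tcp [0.0611 0.0373] F gauge [1.1 3.5]
t 15.48 pos [0.5657 0.2444 0.039 ] zyaw 15.68 F [0.2 3.7 1.1] w 0.005
 shift units start frame [ 0.001  0.    -0.045] end frame [ 0.001  0.    -0.045] rot units [ 0.0009  0.0026 -0.0031] rows>= 0.0
```

View pics/t8.png

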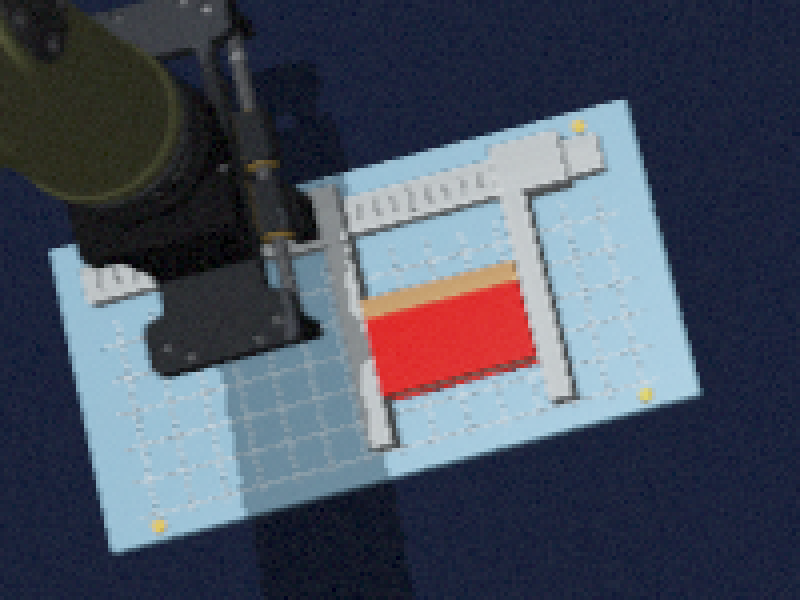

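The book is between both jaws, with ends at about (368,345) and (530,315), touching or nearly so, and the force is just starting to rise. I'll take a little more.

{"api": "play_rows", "payload": {"targets": [{"claw": 1, "linear": [0, -0.04, 0], "rotation": [0, 0, 0]}]}}

```text
time: 15.62
position: [0.5658, 0.2443, 0.0391]
tool_rot: [-0.21, 1.557, 0.22]
ft_force: [-0.5, 4.8, 0.6]
grip_width: 0.008
```

```bash
python3 st.py
```

```text
gauge tcp [0.0611 0.0372] F gauge [0.8 4.7]
t 15.62 pos [0.5658 0.2443 0.0391] zyaw 15.71 F [-0.5  4.8  0.6] w 0.008
 shift units start frame [ 0.002  0.    -0.046] end frame [ 0.002  0.    -0.046] rot units [ 0.0012  0.0027 -0.0039] rows>= 0.0
```

{"api": "play_rows", "payload": {"targets": [{"claw": 1, "linear": [0, -0.06, 0], "rotation": [0, 0, 0]}, {"claw": 1, "linear": [0, -0.06, 0], "rotation": [0, 0, 0]}]}}

```text
time: 15.78
position: [0.5658, 0.2442, 0.0391]
tool_rot: [-0.209, 1.557, 0.224]
ft_force: [-1.7, 6.3, 0.3]
grip_width: 0.005
```

```bash
python3 st.py
```

```text
gauge tcp [0.0611 0.0371] F gauge [0.  6.5]
t 15.78 pos [0.5658 0.2442 0.0391] zyaw 15.81 F [-1.7  6.3  0.3] w 0.005
 shift units start frame [ 0.003  0.    -0.046] end frame [ 0.003  0.    -0.046] rot units [ 0.0024  0.0027 -0.006 ] rows>= 0.0
```

The force rises to 6.5 N with no motion, so the book touches both jaws. Backing off and retreating.

{"api": "play_rows", "payload": {"targets": [{"claw": 1, "linear": [0, 0.1, 0], "rotation": [0, 0, 0]}, {"claw": 1, "linear": [0, 0.3, 0], "rotation": [0, 0, 0]}, {"claw": 1, "linear": [0, 0.6, 0], "rotation": [0, 0, 0]}, {"claw": 1, "linear": [-0.6, 0.3, 0], "rotation": [0, 0, 0]}, {"claw": 1, "linear": [-1, 0, 0], "rotation": [0, 0, 0]}, {"claw": 1, "linear": [-1, 0.5, 0], "rotation": [0, 0, 0]}, {"claw": 1, "linear": [-1, 0.8, 0], "rotation": [0, 0, 0]}, {"claw": 1, "linear": [-0.5, 1, 0], "rotation": [0, 0, 0]}, {"claw": 1, "linear": [0, 1, 0], "rotation": [0, 0, 0]}, {"claw": 1, "linear": [0, 0, 0], "rotation": [0, 0, 0]}]}}

```text
time: 16.62
position: [0.5344, 0.3445, 0.1413]
tool_rot: [-0.217, 1.565, 0.196]
ft_force: [-0.7, 0.6, -0.9]
grip_width: 0.005
```

```bash
python3 - <<'E'
import st
from h import *
t=get_image('top'); s=get_image('scene'); cv2.imwrite('pics/tf.png',t)
a=cv2.resize(t[140:260,80:220],None,fx=4,fy=4,interpolation=cv2.INTER_CUBIC)
b=cv2.resize(s[115:235,310:450],None,fx=4,fy=4,interpolation=cv2.INTER_CUBIC)
cv2.imwrite('pics/f.png',cv2.resize(np.hstack([a,b]),None,fx=.71,fy=.71,interpolation=cv2.INTER_AREA))
for n,c in(('red',((0,90,90),(20,255,255),(120,170,180,225))),):
    for q in blobs(t,c[0],c[1],roi=c[2])[:1]:
        r=rect('top',q,.032); print(r,w2g(r[:2]/1000))
o=cv2.imread('pics/top0.png')
for nm,lo,hi,roi in(('yel',(22,150,120),(32,255,255),(295,135,350,178)),('vio',(120,60,80),(140,255,255),(255,212,312,255))):
    print(nm,[blobs(i,lo,hi,roi=roi)[0].mean(0).round(1) for i in(o,t)])
E
```

```text
gauge tcp [0.0578 0.1421] F gauge [-0.6  0.7]
t 16.62 pos [0.5344 0.3445 0.1413] zyaw 15.06 F [-0.7  0.6 -0.9] w 0.005
 shift units start frame [4.091 0.051 0.11 ] end frame [4.092 0.    0.086] rot units [-0.006  -0.0037  0.0078] rows>= 4.1
[507.7 141.4  58.3  87.2  15.5] [[-0.02246844 -0.04626196]]
yel [array([322.5, 157. ]), array([322.5, 157. ])]
vio [array([284.3, 236.7]), array([284.3, 236.8])]
```

View pics/f.png

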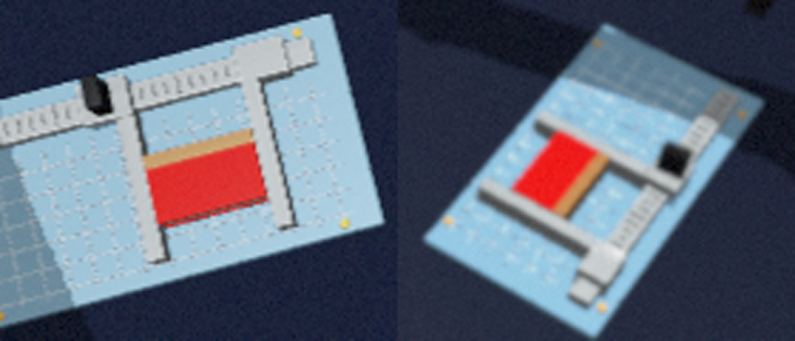

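Both views show the book snug between the jaws and parallel to the beam, with the tab free and the arm clear. Handing in.

```bash
python3 -c "
from bench import *
print(close_job())"
```

```text
the job is handed in; nothing more can be done
None
```

The small red book lies flat on the gauge board between the closed jaws, its long side along the beam, and the job was handed in at about 16.7 s of the 50 s limit.

- **Placing:** I gripped the book across its 56 mm width at 20 N and set it down between the open jaws.
- **Closing:** I pushed the black tab towards -y with the closed fingers in small steps. Sliding took about 2.2 N. I stopped at 6.5 N, when the jaw no longer moved, then backed off and lifted clear.
- **Book position:** The last top view puts its centre at gauge (-22, -46) mm and 0.1° off the beam direction. With the book against the fixed jaw, y would be -46 mm, so this agrees. Both views show it against both jaws.
- **Bystanders:** The yellow and violet books had not moved, to within 0.1 pixel.
- **Jaw twist:** I saw no twist in the pictures but did not measure it.
- **Disagreements and a slip:**
  - An early box fit gave the gauge yaw as 16.4°. The pins and edges gave 15.6°, which I used.
  - The book-edge yaw read from the top view while placing varied by 1–2°.
  - My first move went the wrong way, inward towards the base, but touched nothing.

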